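Cure a printed part: load the station, shut the hood, set the dial, start

ROBOT

A 7-joint arm with a two-finger parallel gripper is mounted at the origin on a cart in front of the work surface, level with it; the furniture and walls round the work are solid. World frame = base frame: x ahead of the robot, y to its left, z up, the work surface at z = 0. Lengths are in m, angles in rad, forces in N, time in s.
With the tool pointing down it reaches from about 0.425 to 0.875 m from the base axis. Payload 8.4 kg.
Tool frame: the origin (TCP) lies at the very end of the fingers, on their centre line; the grasp point (between the pads) lies 19 mm behind it; z points along the fingers, y is the line along which they close (so a half turn about z gives the same grasp; the last joint's range is limited). The gripper opens to 87 mm and grips with 3 to 60 N. Pads are 19 mm wide; open, the fingers measure 117 mm over their backs; the gripper's body (75 mm by 190 mm) begins 51 mm behind the grasp point.
Start: joints at [1.17, 0.333, 0.04, 1.465, -0.013, 1.343, -0.059], TCP at [0.193, -0.621, 0.223] pointing down, gripper open.
Joint ranges: [-2.58, 2.58], [-0.38, 2.09], [-1.3, 1.39], [0.25, 2.4], [-1.5, 4.64], [0.08, 2.09], [-2.65, 2.65]. Speed limits (rad/s): [2.22, 2.22, 2.79, 2.79, 3.14, 3.14, 3.14].

INTERFACE

Orientations are given as a unit quaternion [x, y, z, w].
In Python, from station import readout, optics, workorder gives the robot as it stands.
- The arm moves only by the shell command python3 -m handwheel 'ROWS' [OPENING] [FORCE]. ROWS is JSON, a list of rows, each a list of 4 numbers: the shift along the tool's x, y, z in cm, then the turn about the tool's z in rad. In form: [[dx, dy, dz, roll], ...]. A call has 1 to 5 rows; each row shifts and turns the commanded pose from where the row before left it, along the tool's axes as they then stand; what a row does not reach is not made up. A row lasts 1/8 s, in which the tool goes at most 62.5 mm and 10.7 degrees, less where a joint would pass 70% of its speed; a pose out of reach is approached as far as the arm can. A call is refused whole if a number of a shift passes 6.25 or a number of a turn 0.188, either way. A call with a gripper value outside its range is refused whole. OPENING is the finger opening in cm, from 0 to 8.7, set as the call begins (- or left out, the last holds). The fingers move at their own pace and stop on an object; FORCE is the grip in N (left out, the last holds). Time passes only in rows, so rows that do not move let the fingers close. It gives the time, the measured TCP pose, the force, the opening and the grip force at its end, in the units of the state.
- readout.get_obs(): the state, without advancing time (a new reading comes with each control period).
- optics.read_camera(name): name is "scene" or "top"; returns a dict with "img" (480x640x3 uint8, red, green, blue), "depth" (480x640 float32, m along the optical axis (not along the pixel's ray), 0 where there is no reading), "K" (3x3 intrinsics, pixels), "R" (3x3) and "t" (3): a world point X has camera coordinates R X + t. Camera axes: x right, y down, z forward; pixel columns grow to the right and rows downward; lengths in m; the calibration is good to about 2 mm. A picture is of the moment at which its call begins.
- workorder.hand_in(): hands the job in; it is judged then, once.
The state is a dict: "t": time; "q": joint angles; "joint_vel": joint speeds; "tau": joint torques, N m; "tcp_pos": TCP position; "orientation": TCP orientation; "wrist_force": force on the tool from outside, world axes, zero at the start; "torque": the same for the moment, N m; "grip_width": finger opening in m; "grip_force": force on a finger pad.
Only numpy, scipy, OpenCV 4.12 (cv2) and the standard library are available. Lean on these libraries where they do the work, as an engineer would, in place of code of your own. Each camera call takes 0.05 s, during which the arm holds its last target. There are 200 camera calls.

TASK

Cure the longer of the two white limb halves: lay it flat in the middle of the curing station's turntable, the same way up as it lies now, and gently lower the amber hood until it is fully shut. Turn the clicking exposure dial on the sloped panel to the orange dot, and only when all that is done press the green start button fully in and let it come out again. Leave the shorter limb half, the two bottles and the mug where they are.

Things in the scene. Friction and masses are not known exactly. Their poses are not given: they have to be found in the camera images.
- station: resin curing station, white box fixed on the worktop, 138 (x) x 218 (y) mm. Origin on its underside; its front, the control panel, looks to its -y; z up. Black deck at z 62, x +-69, y -41 to 97. The panel slopes at 35 degrees from (y -123, z 9) up to (y -39, z 67), with the dial on its left and the start button on its right. LED posts 10 x 12 mm at x 54, y -26 and 82, up to z 130
- turntable_top (a point): middle of the top face of the turntable, a grey metal disc 110 mm across on the deck, 70 mm above the worktop (station x -4, y 28); it spins with little friction, so only its position matters
- hood (a joint): amber see-through hood, open below, 132 (x) x 134 (y) x 85 mm high, 4 mm walls, hinged along its lower edge on the station's +x side (x 67, z 66, axis along y). 0 = shut, grows as it opens (rad), stop at 1.85; friction holds it at any angle. It starts open and then leans over the +x side of the turntable from about 120 mm above it
- hood_hinge (a point): point on the hood's hinge line, in the middle of its width
- hood_handle (a point): middle of the hood's handle, a black round bar 10 mm thick and 84 mm long along y, on the -x side of the hood. When shut it is 176 mm towards the station's -x from the hinge line and 70 mm above it, 44 mm off the hood's wall; it swings with the hood. Axes: those of the hood (the station's when shut)
- dial (a joint): exposure dial, clockwise positive (rad) seen looking onto the panel. It clicks into 7 marked places 0.524 rad apart, 0 to 3.142: at 0 its white pointer line points to the station's -x (left, facing the panel), at 1.571 straight up the slope. The orange dot is the fifth place, at 2.094; the others have white dashes. Left within 0.2 rad of a place it clicks in. A click takes about 0.07 N m
- dial_grip (a point): grip point on the dial's axis, 22 mm out from the panel face. z is the dial's axis and the panel's normal, leaning 35 degrees from vertical towards the station's front (-y); x lies across the grip bar, y along it to the pointer end (they turn with the dial; at 0 x points up the slope). Grip bar 13 mm thick, 50 mm long, 8 to 30 mm above the panel face, on a round skirt 52 mm across
- start (a joint): travel of the green start button (m): 0 = out, 0.006 = fully in, springs back. Fully in takes 5 N
- start_top (a point): middle of the top of the round green start button, 24 mm across in a black collar 40 mm across, 22 mm out from the panel face; z is the panel's normal, it is pressed along -z
- limb_half: the part to cure, the longer and wider of the two: white printed half of a limb with sockets and ribs, 100 x 23 x 10 mm, 30 g. It lies on the green cutting mat, 3 mm above the worktop. Origin: middle of its underside, z up as it lies. Its long axis lies in its xy plane at 50 degrees (0.87 rad) from its x towards its y axis; grasp across it, 23 mm
- small_limb: the other white limb half, to be left alone: with pegs, about 85 x 16 x 10 mm, also on the mat; origin at the middle of its underside
- brown_bottle: bystander: brown bottle with white cap, 39 mm across, 100 mm high, origin at the middle of its underside
- glue_bottle: bystander: white glue bottle with a red cone tip, 35 mm across, 84 mm high, origin at the middle of its underside
- mug: bystander: blue mug, 90 mm across, 92 mm high, with a handle; origin on its underside
- magnifier_lamp: magnifier lamp on the worktop, not to be hit: its ring head, 120 mm across, hangs 230 to 310 mm high about 0.50 m ahead of the robot and 0.37 m to its right
Not all that is in view belongs to the job. Leave any black or blue look-alike of the limb_half alone.

How it is judged:
By the outcome, as a careful person would: the job done as asked, in the order asked, and still so for the second after the job is handed in, with the robot touching nothing.
It also fails if it takes over 72 s, if anything falls off the work surface, if the arm or the gripper's body presses on something with over 40 N, if the wrist force passes 120 N, or if a joint passes its speed limit or range.

## Working session

There is one attempt and no reset: what is moved stays moved. The work goes in short steps, Python scripts to look and compute and a shell command to move; the robot and the scene stay as the last step left them, time stands still between calls to the robot, and variables do not carry over. Pictures are saved under pics/ and viewed, at most 10 in all, crops included, and the job is handed in when it is done.

```bash
mkdir -p pics; ls
cat > h.py <<'E'
import numpy as np, cv2
from station import readout, optics, workorder
from scipy.spatial.transform import Rotation as Rn
def cam(n,save=None):
    c=optics.read_camera(n)
    if save: cv2.imwrite(f'pics/{save}.png',c['img'][:,:,::-1])
    np.savez(f'{n}.npz',**c)
    return c
def load(n): return dict(np.load(f'{n}.npz'))
def ray(c,uv,z):
    d=c['R'].T@np.linalg.inv(c['K'])@np.array([uv[0],uv[1],1.]); o=-c['R'].T@c['t']
    return o+d*(z-o[2])/d[2]
def proj(c,X):
    p=c['K']@(c['R']@np.asarray(X,float)+c['t']); return p[:2]/p[2]
def cloud(c):
    v,u=np.mgrid[:480,:640]; d=c['depth']
    P=np.stack([u*d,v*d,d],-1)@np.linalg.inv(c['K']).T
    return (P-c['t'])@c['R']
E
python3 - <<'E'
from h import *
for n in('scene','top'):
    c=cam(n,n); print(n,-c['R'].T@c['t'],c['R'][2],c['K'][0,0])
o=readout.get_obs(); print({k:np.round(v,3) for k,v in o.items()})
E
```

```text
pics
scene [-0.22809203 -0.86713887  0.52290247] [ 0.65607204  0.63655994 -0.4054145 ] 447.71427819618543
top [ 0.37321178 -0.19544387  1.41387667] [ 0.07293259 -0.0171186  -0.99718995] 447.7962350714868
{'t': np.float64(0.1), 'q': array([ 1.17 ,  0.334,  0.04 ,  1.466, -0.013,  1.343, -0.058]), 'joint_vel': array([ 0.   , -0.   , -0.001, -0.002, -0.001,  0.001,  0.002]), 'tau': array([ 3.0000e-03, -6.5781e+01,  1.3390e+00, -4.0471e+01, -6.0000e-02,
        4.1000e-02, -0.0000e+00]), 'tcp_pos': array([ 0.193, -0.62 ,  0.222]), 'orientation': array([ 0.989,  0.15 , -0.   , -0.001]), 'wrist_force': array([-0.321,  0.778,  0.364]), 'torque': array([ 0.004,  0.036, -0.027]), 'grip_force': np.float64(0.0), 'grip_width': np.float64(0.087)}
```

View pics/scene.png

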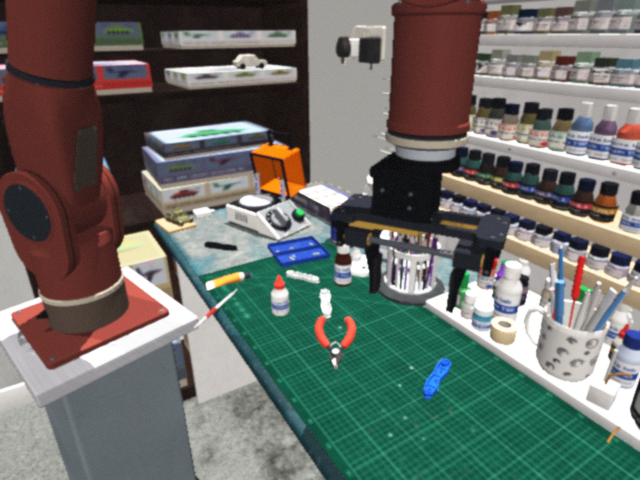

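View pics/top.png

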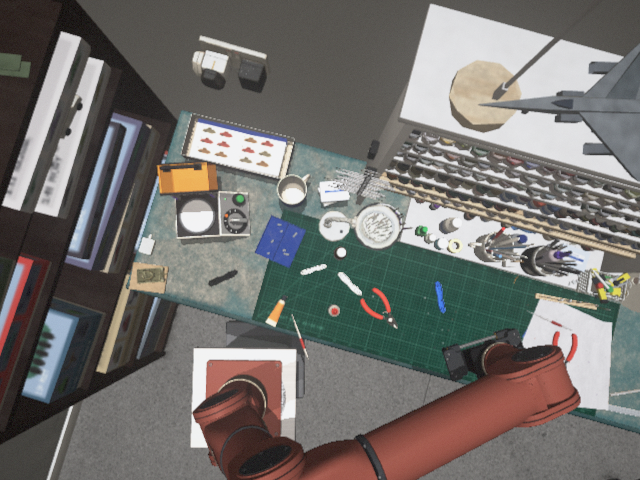

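The scene view shows the station at (270,210) with the amber hood open behind it, and the white parts near (300,277) and (325,303). In the top view the turntable is at (197,216), the dial at (235,220), the button at (240,200) and the white limbs at (313,269) and (349,283).

Run:
```python
from h import *
c=load('top'); s=load('scene')
im=c['img'][:,:,::-1]
a=cv2.resize(im[155:245,150:260],(800,None) if 0 else (660,540),interpolation=cv2.INTER_CUBIC)
cv2.imwrite('pics/st.png',a)
# white limbs
hsv=cv2.cvtColor(c['img'],cv2.COLOR_RGB2HSV)
m=((hsv[...,1]<70)&(hsv[...,2]>140)).astype(np.uint8); 
roi=np.zeros_like(m); roi[255:300,290:372]=1; m&=roi
n,l,st,ce=cv2.connectedComponentsWithStats(m)
for i in range(1,n):
    if st[i,4]<25: continue
    q=np.argwhere(l==i)[:,::-1]
    P=np.array([ray(c,p,.011)[:2] for p in q])
    r=cv2.minAreaRect(P.astype(np.float32)*1000); w,V=np.linalg.eigh(np.cov(P.T)); 
    ax=V[:,1]; print(ce[i],st[i,4],P.mean(0),r, 'axis deg',np.degrees(np.arctan2(ax[1],ax[0])))
P=cloud(c)
# station
g=((hsv[...,0]>40)&(hsv[...,0]<85)&(hsv[...,1]>130)&(hsv[...,2]>70)).astype(np.uint8); roi[:]=0; roi[185:215,225:255]=1; g&=roi
q=np.argwhere(g)[:,::-1]; print('green',q.mean(0),len(q)); print(P[g>0].mean(0))
for uv in [(197,216),(190,210),(235,220),(335,225),(378,225),(186,178),(335,310),(341,253),(185,165),(180,190)]: print(uv,P[uv[1],uv[0]])
```

```text
[313.11267606 268.96478873] 142 [ 0.39709484 -0.20766756] ((397.15765380859375, -207.80868530273438), (17.792741775512695, 84.08132934570312), 19.17028045654297) axis deg 107.71210656376395
[349.32142857 283.04591837] 196 [ 0.35468114 -0.32142037] ((354.08905029296875, -322.72955322265625), (96.91645050048828, 19.94038963317871), 45.729373931884766) axis deg 45.510215049134366
green [238. 199.] 1
[0.6062514  0.0247461  0.05768062]
(197, 216) [0.54985934 0.14316433 0.07472575]
(190, 210) [0.56834035 0.16592161 0.07001194]
(235, 220) [0.54003903 0.02995973 0.07077935]
(335, 225) [ 0.53617717 -0.27461865  0.01342851]
(378, 225) [ 0.50690673 -0.36952415  0.27938766]
(186, 178) [0.63615527 0.14316628 0.20589302]
(335, 310) [ 0.27578255 -0.27331748  0.08235552]
(341, 253) [ 0.44344016 -0.28807843  0.10221427]
(185, 165) [0.66000748 0.13335703 0.25439639]
(180, 190) [0.60433932 0.16047013 0.19823747]
```

View pics/st.png

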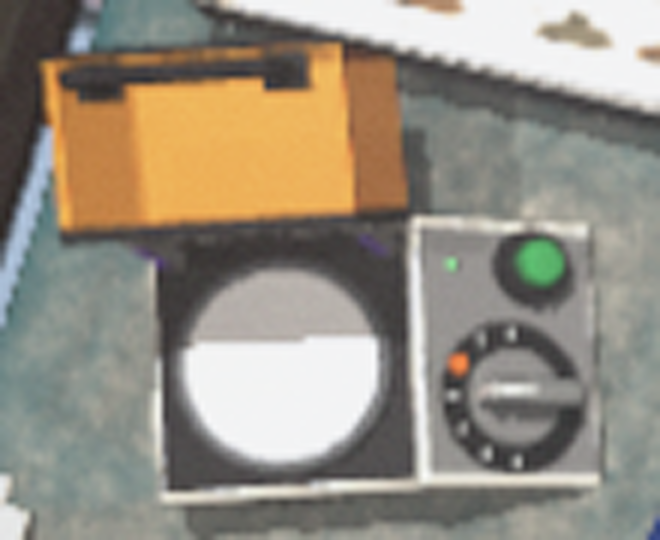

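The crop shows the dial's white pointer straight up the slope (place 3), with the orange dot at (460,362) one click clockwise. The button is at (541,262) and the disc centre at (283,366). The hood edge runs along y≈235.

```bash
cat >> h.py <<'E'
def planeray(c,uv,p0,n):
    d=c['R'].T@np.linalg.inv(c['K'])@np.array([uv[0],uv[1],1.]); o=-c['R'].T@c['t']
    return o+d*((p0-o)@n)/(d@n)
E
python3 - <<'E'
from h import *
from scipy.optimize import least_squares
c=load('top'); crop=lambda x,y:(150+(x-2.5)/6,155+(y-2.5)/6)
S=[(-4,28,70),(-69,97,62),(-69,-39,67),(-69,-123,9),(69,-123,9),(69,-39,67)]
U=[crop(283,366),crop(163,497),crop(425,485),crop(599,483),crop(588,230),crop(412,218)]
W=[3,1,1,1,1,1]
def T(p,s):
    a=p[2]; s=np.array(s)/1000; return np.array([p[0]+np.cos(a)*s[0]-np.sin(a)*s[1],p[1]+np.sin(a)*s[0]+np.cos(a)*s[1],s[2]])
f=lambda p:np.concatenate([w*(proj(c,T(p,s))-u) for s,u,w in zip(S,U,W)])
r=least_squares(f,[.55,.11,0]); p=r.x; print(p,np.degrees(p[2]),r.fun.reshape(-1,2).round(2).tolist())
np.save('st.npy',p)
a=p[2];Rz=Rn.from_euler('z',a).as_matrix()
n=Rz@np.array([0,-np.sin(np.radians(35)),np.cos(np.radians(35))])
p0=T(p,(0,-123,9)); inv=lambda X:(Rz.T@(X-[p[0],p[1],0])*1000).round(1)
B=planeray(c,crop(541,262),p0+.022*n,n); D=planeray(c,crop(513,396),p0+.006*n,n)
print('turntable',T(p,(-4,28,70)),'start_top',B,inv(B),'dial on panel',D-.006*n,inv(D-.006*n),'grip',D+.016*n)
print('hinge',T(p,(67,28,66)))
# hood handle: dark pixels on top crop, depth
P=cloud(c); hs=cv2.cvtColor(c['img'],cv2.COLOR_RGB2HSV)
m=(hs[...,2]<70); roi=np.zeros_like(m); roi[163:172,158:204]=1; m&=roi
Q=P[m]; Q=Q[Q[:,2]>.15]; print('handle',len(Q),np.median(Q,0), inv(np.median(Q,0)))
o=(hs[...,0]>8)&(hs[...,0]<22)&(hs[...,1]>150); roi[:]=0; roi[160:198,155:220]=1; o&=roi
Q=P[o]; q=((Q-[p[0],p[1],0])@Rz)*1000
for z in range(60,280,15):
    k=(q[:,2]>z)&(q[:,2]<=z+15); 
    if k.sum()>3: print(z,k.sum(),q[k,0].min().round(),np.median(q[k,0]).round(),q[k,0].max().round())
E
```

```text
[0.55820224 0.1176667  0.07704819] 4.414536209316429 [[-0.12, -0.32], [-1.4, 1.19], [-0.13, 0.25], [1.32, 0.61], [0.84, -0.59], [-0.17, -0.52]]
turntable [0.55205889 0.14527574 0.07      ] start_top [0.60974544 0.02048694 0.05136045] [  43.9 -100.9   51.4] dial on panel [0.54118742 0.03742525 0.04002358] [-23.1 -78.7  40. ] grip [0.54215871 0.024844   0.05804493]
hinge [0.62284825 0.15074075 0.066     ]
handle 75 [0.65556495 0.17223012 0.25330813] [101.3  46.9 253.3]
180 53 47.0 53.0 68.0
195 1016 46.0 76.0 119.0
210 52 84.0 104.0 118.0
```

```bash
cat > go.py <<'E'
# go.py x y z yawdeg : total shift (cm) in present tool axes, roll (rad), for the given TCP target
import sys; from h import *
o=readout.get_obs(); R=Rn.from_quat(o['orientation']).as_matrix(); p=np.array(o['tcp_pos'])
x,y,z,w=map(float,sys.argv[1:5]); yaw=np.degrees(np.arctan2(R[1,0],R[0,0]))
print('t',round(float(o['t']),2),'tcp',p.round(4),'yaw',yaw.round(2),'tilt',(R[:,2]).round(3),'F',np.round(o['wrist_force'],1))
print('tool shift cm',((R.T@(np.array([x,y,z])-p))*100).round(2),'roll',((np.radians(yaw-w)+np.pi)%(2*np.pi)-np.pi).round(3),'grip',o['grip_width'],o['grip_force'])
E
python3 go.py .2725 -.4295 .20 45.5
```

```text
t 0.1 tcp [ 0.1931 -0.6202  0.2218] yaw 17.29 tilt [-0.     0.001 -1.   ] F [-0.3  0.8  0.4]
tool shift cm [ 13.25 -15.85   2.2 ] roll -0.492 grip 0.0867422290369748 0.0
```

```bash
python3 -m handwheel '[[2.65,-3.17,0.44,0],[2.65,-3.17,0.44,0],[2.65,-3.17,0.44,0],[2.65,-3.17,0.44,0],[2.65,-3.17,0.44,0]]' 8.7 20; python3 -m handwheel '[[0,0,0,-0.164],[0,0,0,-0.164],[0,0,0,-0.164],[0,0,0,0]]'; python3 go.py .2725 -.4295 .03 45.5
```

```text
t: 0.72
tcp_pos: [0.2729, -0.4284, 0.2001]
orientation: [0.989, 0.15, -0.0, -0.0]
wrist_force: [0.2, -0.4, 0.2]
grip_width: 0.0869
grip_force: 0.0
t: 1.23
tcp_pos: [0.2724, -0.4297, 0.2003]
orientation: [0.922, 0.386, -0.0, -0.0]
wrist_force: [-0.5, -0.6, 0.5]
grip_width: 0.0869
grip_force: 0.0
t 1.23 tcp [ 0.2724 -0.4297  0.2003] yaw 45.42 tilt [-0.  0. -1.] F [-0.5 -0.6  0.5]
tool shift cm [ 0.02 -0.   17.03] roll -0.001 grip 0.08692463314055134 0.0
```

Tracking is accurate. Next I go down, then forward along tool x.

```bash
python3 -m handwheel '[[0,0,4.5,0],[0,0,4.5,0],[0,0,4.5,0],[0,0,3.5,0],[0,0,0,0]]'; python3 -m handwheel '[[3.5,0,0,0],[3.5,0,0,0],[3.5,0,0,0],[3.5,0,0,0],[0,0,0,0]]';  python3 go.py .3725 -.3295 .006 45.5
python3 - <<'E'
from h import *
cam('scene','s2')
im=cv2.imread('pics/s2.png')[200:400,200:520]; cv2.imwrite('pics/s2c.png',cv2.resize(im,(800,500)))
E
```

```text
t: 1.85
tcp_pos: [0.2712, -0.428, 0.0283]
orientation: [0.923, 0.385, -0.001, -0.003]
wrist_force: [0.1, -0.6, 0.5]
grip_width: 0.0864
grip_force: 0.0
t: 2.48
tcp_pos: [0.3737, -0.3287, 0.0326]
orientation: [0.922, 0.388, 0.001, 0.001]
wrist_force: [0.6, -0.1, -0.8]
grip_width: 0.0871
grip_force: 0.0
t 2.48 tcp [ 0.3737 -0.3287  0.0326] yaw 45.6 tilt [ 0.003 -0.001 -1.   ] F [ 0.6 -0.1 -0.8]
tool shift cm [-0.15 -0.04  2.66] roll 0.002 grip 0.08709289650440068 0.0
```

View pics/s2c.png

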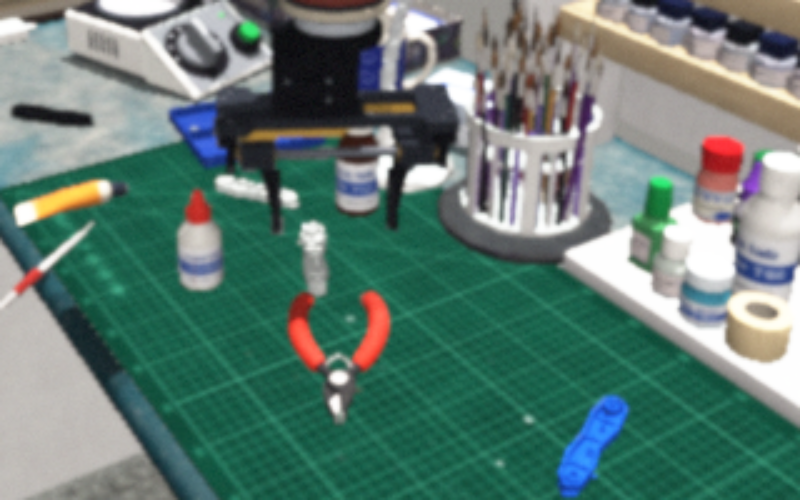

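The crop shows both fingers straddling the limb (limb at (314,255)) and clear of both bottles. I descend and close.

```bash
python3 -m handwheel '[[-0.1,0,1,0],[0,0,1,0],[0,0,0.6,0],[0,0,0,0]]';  python3 -m handwheel '[[0,0,0,0],[0,0,0,0],[0,0,0,0],[0,0,0,0],[0,0,0,0]]' 1.0 12; python3 -m handwheel '[[0,0,0,0],[0,0,0,0],[0,0,0,0]]'; python3 go.py .3725 -.3295 .006 45.5
```

```text
t: 3.02
tcp_pos: [0.3695, -0.3309, 0.0039]
orientation: [0.922, 0.386, -0.0, -0.0]
wrist_force: [-0.2, -0.7, 0.4]
grip_width: 0.0868
grip_force: 0.0
t: 3.65
tcp_pos: [0.37, -0.3307, 0.0046]
orientation: [0.922, 0.387, -0.0, -0.0]
wrist_force: [0.1, -0.4, 0.1]
grip_width: 0.0451
grip_force: 0.1
t: 4.03
tcp_pos: [0.3701, -0.3308, 0.0046]
orientation: [0.922, 0.387, 0.0, -0.0]
wrist_force: [-0.3, 0.8, 0.1]
grip_width: 0.0212
grip_force: 12.0
t 4.03 tcp [ 0.3701 -0.3308  0.0046] yaw 45.48 tilt [-0.  0. -1.] F [-0.3  0.8  0.1]
tool shift cm [ 0.26  0.09 -0.14] roll -0.0 grip 0.021247970684449016 11.988723655231297
```

```bash
python3 -m handwheel '[[0,0,-1.5,0],[0,0,-2.0,0],[-3.5,0,0,0],[-3.5,0,0,0],[-3.5,0,0,0]]' - 20; python3 -m handwheel '[[-3.5,0,0,0],[0,0,-5,0],[0,0,-5,0],[0,0,-5,0],[0,0,-3,0]]'; python3 go.py .33 -.28 .21 4.4
python3 - <<'E'
from h import *
cam('top','t3'); cam('scene','s3')
a=cv2.imread('pics/t3.png')[140:330,150:450]; b=cv2.imread('pics/s3.png')[150:340,230:530]
cv2.imwrite('pics/t3c.png',np.vstack([cv2.resize(a,(470,298)),cv2.resize(b,(470,298))]))
E
```

```text
t: 4.65
tcp_pos: [0.296, -0.4067, 0.0408]
orientation: [0.922, 0.387, 0.0, 0.001]
wrist_force: [0.7, 0.9, -0.9]
grip_width: 0.0207
grip_force: 20.0
t: 5.28
tcp_pos: [0.2723, -0.4311, 0.2235]
orientation: [0.922, 0.387, 0.001, 0.002]
wrist_force: [-0.8, -0.0, -1.2]
grip_width: 0.0209
grip_force: 20.0
t 5.28 tcp [ 0.2723 -0.4311  0.2235] yaw 45.48 tilt [ 0.002 -0.003 -1.   ] F [-0.8 -0.  -1.2]
tool shift cm [14.82 -6.49  1.32] roll 0.717 grip 0.02088919281177261 19.985879501871295
```

View pics/t3c.png

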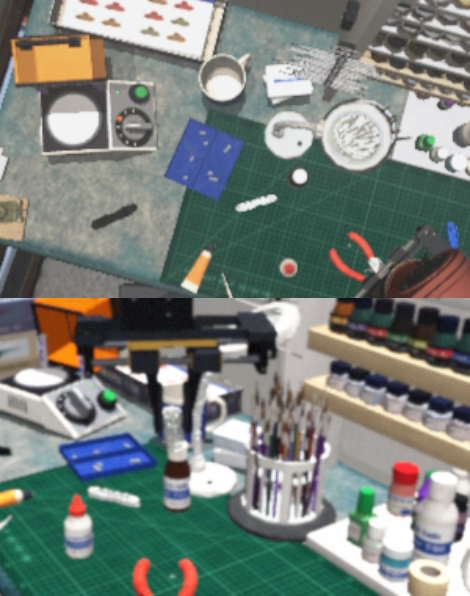

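Crops show the limb held upright between the fingers (scene crop (172,425)), bottles and small limb untouched. I carry it past the lamp on the near side.

```bash
python3 -m handwheel '[[4.94,-2.16,0.4,0],[4.94,-2.16,0.4,0],[4.94,-2.16,0.4,0],[4.73,-2.32,0,0],[4.73,-2.32,0,0]]'; python3 -m handwheel '[[4.73,-2.32,0,0],[4.73,-2.32,0,0],[4.73,-2.32,0,0],[4.73,-2.32,0,0],[0,0,0,0.18]]'; python3 -m handwheel '[[0,0,0,0.18],[0,0,0,0.18],[0,0,0,0.177],[0,0,0,0]]'; python3 go.py .445 .137 .115 4.4
```

```text
t: 6.0
tcp_pos: [0.3628, -0.1776, 0.2074]
orientation: [0.922, 0.387, -0.0, 0.0]
wrist_force: [2.2, 0.5, -0.0]
grip_width: 0.021
grip_force: 20.0
t: 6.62
tcp_pos: [0.4296, 0.0246, 0.2077]
orientation: [0.953, 0.304, 0.0, -0.0]
wrist_force: [-0.3, -0.1, -0.2]
grip_width: 0.0212
grip_force: 20.0
t: 7.12
tcp_pos: [0.429, 0.0204, 0.2074]
orientation: [0.999, 0.039, -0.0, 0.0]
wrist_force: [0.2, -0.5, 0.2]
grip_width: 0.0209
grip_force: 20.0
t 7.12 tcp [0.429  0.0204 0.2074] yaw 4.46 tilt [-0. -0. -1.] F [ 0.2 -0.5  0.2]
tool shift cm [  2.51 -11.5    9.24] roll 0.001 grip 0.020855824475069788 19.987100024973188
```

Run:
```python
from h import *
print(readout.get_obs()['q'].round(2))
c=cam('top'); P=cloud(c); R=Rn.from_quat(readout.get_obs()['orientation']).as_matrix(); p=readout.get_obs()['tcp_pos']
s=cam('scene')
for k in (c,s):
    Q=(cloud(k)[k['depth']>0]-p)@R*1000   # tool frame
    for z in range(-260,0,20):
        m=(Q[:,2]>z)&(Q[:,2]<=z+20)&(abs(Q[:,0])<90)&(abs(Q[:,1])<100)
        if m.sum()>5: print(z,m.sum(),'x',Q[m,0].min().round(),Q[m,0].max().round(),'y',Q[m,1].min().round(),Q[m,1].max().round())
    print()
```

```text
[ 0.63 -0.1  -0.72  1.96 -0.07  1.26 -1.56]
-260 40 x -28.0 24.0 y 29.0 40.0
-240 51 x -31.0 29.0 y 26.0 41.0
-220 73 x -37.0 31.0 y 21.0 41.0
-120 488 x -37.0 36.0 y 16.0 94.0
-100 290 x -38.0 38.0 y 1.0 91.0
-80 10 x -38.0 20.0 y 42.0 43.0
-20 46 x -55.0 -30.0 y -11.0 7.0

-260 336 x -44.0 24.0 y -22.0 43.0
-240 347 x -43.0 30.0 y -26.0 43.0
-220 338 x -44.0 32.0 y -25.0 45.0
-200 250 x -43.0 23.0 y -22.0 43.0
-180 323 x -40.0 36.0 y -49.0 40.0
-160 257 x -25.0 23.0 y -51.0 20.0
-140 286 x -26.0 26.0 y -52.0 20.0
-120 678 x -40.0 37.0 y -95.0 99.0
-100 649 x -41.0 37.0 y -92.0 96.0
-80 270 x -41.0 36.0 y -90.0 90.0
-60 156 x -13.0 12.0 y -26.0 29.0
-40 138 x -14.0 13.0 y -24.0 26.0
-20 237 x -57.0 41.0 y -21.0 23.0
```

```bash
python3 -m handwheel '[[1.2,-5.7,3,0],[1.3,-5.7,3,0],[0,0,3.2,0],[0,0,0,0]]'; python3 go.py .5577 .1457 .095 4.4
```

```text
t: 7.72
tcp_pos: [0.4429, 0.1305, 0.1166]
orientation: [0.999, 0.04, -0.002, -0.0]
wrist_force: [0.3, -0.3, -0.1]
grip_width: 0.0213
grip_force: 20.0
t 7.72 tcp [0.4429 0.1305 0.1166] yaw 4.63 tilt [-0.005 -0.    -1.   ] F [ 0.3 -0.3 -0.1]
tool shift cm [11.58 -0.59  2.11] roll 0.004 grip 0.021333314941511913 19.985779627825195
```

```bash
python3 -m handwheel '[[4,-0.2,0.7,0],[4,-0.2,0.7,0],[2.5,-0.2,0.7,0],[1,0,0,0],[0,0,0,0]]'; python3 go.py .5577 .1457 .074 4.4
```

```text
t: 8.35
tcp_pos: [0.5593, 0.1449, 0.0983]
orientation: [0.999, 0.038, 0.0, -0.0]
wrist_force: [-0.1, 0.4, -0.4]
grip_width: 0.021
grip_force: 20.0
t 8.35 tcp [0.5593 0.1449 0.0983] yaw 4.39 tilt [ 0.  0. -1.] F [-0.1  0.4 -0.4]
tool shift cm [-0.15 -0.09  2.43] roll -0.0 grip 0.020982900889085006 19.98579737913815
```

```bash
python3 -m handwheel '[[-0.1,-0.05,1,0],[0,0,0.8,0],[0,0,0.3,0],[0,0,0,0]]'; python3 go.py .5577 .1457 .0725 4.4
```

```text
t: 8.85
tcp_pos: [0.5576, 0.1457, 0.0762]
orientation: [0.999, 0.038, -0.0, 0.0]
wrist_force: [0.8, -0.1, -0.7]
grip_width: 0.0209
grip_force: 20.0
t 8.85 tcp [0.5576 0.1457 0.0762] yaw 4.4 tilt [-0.001 -0.    -1.   ] F [ 0.8 -0.1 -0.7]
tool shift cm [ 0.01 -0.    0.37] roll 0.0 grip 0.02094720560172071 19.98584762475275
```

```bash
python3 -m handwheel '[[0,0,0.15,0],[0,0,0,0],[0,0,0,0]]'; python3 go.py .5577 .1457 .0725 4.4
```

```text
t: 9.22
tcp_pos: [0.558, 0.1458, 0.075]
orientation: [0.999, 0.038, 0.0, -0.0]
wrist_force: [0.8, -0.4, -0.8]
grip_width: 0.021
grip_force: 20.0
t 9.22 tcp [0.558  0.1458 0.075 ] yaw 4.4 tilt [ 0.  0. -1.] F [ 0.8 -0.4 -0.8]
tool shift cm [-0.03  0.01  0.25] roll -0.0 grip 0.021034864898891417 19.98587898816595
```

```bash
python3 -m handwheel '[[0,0,0.2,0],[0,0,0.1,0],[0,0,0,0],[0,0,0,0]]'; python3 -m handwheel '[[0,0,0,0],[0,0,0,0],[0,0,0,0]]' 5 20;  python3 go.py .5577 .1457 .11 4.4
```

```text
t: 9.72
tcp_pos: [0.5579, 0.1458, 0.0719]
orientation: [0.999, 0.038, -0.0, -0.0]
wrist_force: [0.1, 0.5, -0.1]
grip_width: 0.0207
grip_force: 20.0
t: 10.1
tcp_pos: [0.5579, 0.1458, 0.072]
orientation: [0.999, 0.038, 0.0, -0.0]
wrist_force: [0.2, 0.2, -0.4]
grip_width: 0.0436
grip_force: 0.0
t 10.1 tcp [0.5579 0.1458 0.072 ] yaw 4.4 tilt [ 0.  0. -1.] F [ 0.2  0.2 -0.4]
tool shift cm [-0.03  0.01 -3.8 ] roll -0.0 grip 0.043571175886236366 0.0
```

```bash
python3 -m handwheel '[[0,0,-1.5,0],[0,0,-1.5,0],[-4,0,0,0],[-5,0,0,0],[-4,0,0,0]]'; python3 -m handwheel '[[0,0,-5,0],[0,0,-5,0],[0,0,-5,0],[0,0,-5,0],[0,0,0,0.18]]'
python3 - <<'E'
from h import *
c=cam('top','t4'); print(readout.get_obs()['q'].round(2))
a=c['img'][155:245,150:260,::-1]; cv2.imwrite('pics/t4c.png',cv2.resize(a,(660,540),interpolation=cv2.INTER_CUBIC))
E
python3 go.py .66 .17 .3 -85.6
```

```text
t: 10.72
tcp_pos: [0.427, 0.1361, 0.1026]
orientation: [0.999, 0.039, 0.0, 0.0]
wrist_force: [0.5, 0.6, 1.4]
grip_width: 0.0499
grip_force: 0.0
t: 11.35
tcp_pos: [0.4298, 0.1371, 0.3066]
orientation: [0.999, -0.053, 0.004, -0.0]
wrist_force: [0.0, -0.4, -1.2]
grip_width: 0.0503
grip_force: 0.0
[ 0.61 -0.11 -0.91  1.75 -0.09  1.45 -1.98]
t 11.4 tcp [0.429  0.1367 0.3047] yaw -6.69 tilt [ 0.005 -0.001 -1.   ] F [-0.4 -0.5 -0.1]
tool shift cm [22.55 -6.    0.58] roll 1.377 grip 0.04983297619771985 0.0
```

View pics/t4c.png

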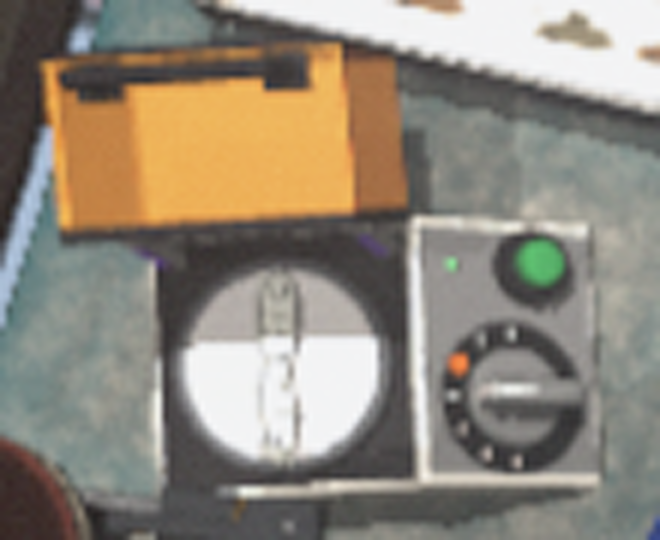

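The crop shows the limb lying along the disc's diameter, x≈281, y 268–465, so it is well centred on the disc at (283,366). Next I locate the handle bar.

Run:
```python
from h import *
from scipy.optimize import brentq
p=np.load('st.npy'); a=p[2]; Rz=Rn.from_euler('z',a).as_matrix()
c=load('top'); g=cv2.cvtColor(c['img'],cv2.COLOR_RGB2GRAY).astype(float)
P=cloud(c)
for u in (170,175,180,185,190):
    col=g[163:173,u]; w=np.clip(110-col,0,None); v=163+(w*np.arange(10)).sum()/w.sum()
    f=lambda z:(Rz.T@(ray(c,(u,v),z)-[p[0],p[1],0]))*1000-[67,0,66]
    z=brentq(lambda z:np.hypot(f(z)[0],f(z)[2])-189.4,.2,.3); X=ray(c,(u,v),z); q=f(z)
    print(u,v.round(2),X.round(4),(q+[67,0,66]).round(1),'theta',(2.7633-np.arctan2(q[2],q[0])).round(3),'depth pt',P[int(round(v)),u].round(4))
```

```text
170 167.11 [0.6542 0.1728 0.2525] [ 99.9  47.5 252.5] theta 1.367 depth pt [0.6535 0.1715 0.2566]
175 166.21 [0.6569 0.1599 0.2522] [101.6  34.5 252.2] theta 1.376 depth pt [0.6558 0.1579 0.2588]
180 166.08 [0.6574 0.1469 0.2523] [101.2  21.5 252.3] theta 1.374 depth pt [0.6559 0.1447 0.2596]
185 166.14 [0.6575 0.1338 0.2525] [100.2   8.4 252.5] theta 1.369 depth pt [0.6567 0.1325 0.2569]
190 166.08 [0.6578 0.1207 0.2526] [ 99.5  -4.6 252.6] theta 1.365 depth pt [0.6569 0.1195 0.2573]
```

```bash
python3 -m handwheel '[[0,0,0,-0.18],[0,0,0,-0.18],[0,0,0,-0.18],[0,0,0,-0.18],[0,0,0,-0.18]]' 4; python3 -m handwheel '[[0,0,0,-0.18],[0,0,0,-0.18],[0,0,0,-0.18],[0,0,0,-0.18],[0,0,0,-0.145]]'; python3 go.py .66 .154 .32 94.4
```

```text
t: 12.02
tcp_pos: [0.4279, 0.1362, 0.3022]
orientation: [0.92, 0.392, -0.0, 0.0]
wrist_force: [0.3, 0.1, -0.1]
grip_width: 0.0397
grip_force: 0.0
t: 12.65
tcp_pos: [0.4279, 0.1362, 0.3022]
orientation: [0.671, 0.742, -0.0, 0.0]
wrist_force: [0.4, 0.1, 0.1]
grip_width: 0.0401
grip_force: 0.0
t 12.65 tcp [0.4279 0.1362 0.3022] yaw 95.73 tilt [ 0. -0. -1.] F [0.4 0.1 0.1]
tool shift cm [-0.54 23.27 -1.77] roll 0.023 grip 0.040133263363533976 0.0
```

```bash
python3 -m handwheel '[[-0.1,4,-0.9,0.023],[-0.1,5,-0.9,0],[-0.1,5,0,0],[0,5,0,0],[0,3.5,0,0]]'; python3 -m handwheel '[[0,0,0,0],[0,0,0,0]]'; python3 go.py .6565 .1535 .2334 94.4
```

```text
t: 13.28
tcp_pos: [0.6546, 0.1488, 0.3193]
orientation: [0.682, 0.732, -0.0, -0.001]
wrist_force: [-0.8, -0.7, 0.4]
grip_width: 0.0401
grip_force: 0.0
t: 13.52
tcp_pos: [0.6522, 0.1497, 0.3202]
orientation: [0.682, 0.732, 0.0, -0.0]
wrist_force: [0.3, 0.5, -0.1]
grip_width: 0.04
grip_force: 0.0
t 13.53 tcp [0.6522 0.1497 0.3202] yaw 94.04 tilt [-0.001  0.001 -1.   ] F [ 0.3  0.5 -0.1]
tool shift cm [0.35 0.46 8.68] roll -0.006 grip 0.039961546549238405 0.0
```

```bash
python3 -m handwheel '[[0.3,0.4,3,0],[0,0,3,0],[0,0,2,0],[0,0,0.7,0],[0,0,0,0]]'; python3 go.py .6565 .1535 .2334 94.4;  python3 -m handwheel '[[0,0,0,0],[0,0,0,0],[0,0,0,0],[0,0,0,0]]' 0.4 15; python3 go.py .6565 .1535 .2334 94.4
```

```text
t: 14.15
tcp_pos: [0.6567, 0.1522, 0.2335]
orientation: [0.683, 0.731, 0.0, 0.0]
wrist_force: [1.1, 0.3, -0.1]
grip_width: 0.0402
grip_force: 0.0
t 14.15 tcp [0.6567 0.1522 0.2335] yaw 93.9 tilt [ 0.  0. -1.] F [ 1.1  0.3 -0.1]
tool shift cm [ 0.13 -0.01  0.01] roll -0.009 grip 0.04023271461008261 0.0
t: 14.65
tcp_pos: [0.6568, 0.1523, 0.2331]
orientation: [0.683, 0.731, 0.0, 0.0]
wrist_force: [-0.8, -0.4, 1.6]
grip_width: 0.0091
grip_force: 15.0
t 14.65 tcp [0.6568 0.1523 0.2331] yaw 93.9 tilt [ 0.  0. -1.] F [-0.8 -0.4  1.6]
tool shift cm [ 0.12 -0.02 -0.03] roll -0.009 grip 0.009093046716137016 15.001660448033363
```

Run:
```python
import numpy as np
th=np.r_[np.arange(1.37,.3,-.06),np.arange(.29,-.001,-.04),0]
x=-176*np.cos(th)+70*np.sin(th); z=176*np.sin(th)+70*np.cos(th)
for i in range(len(th)-1): print(round(th[i+1],2),round((x[i+1]-x[i])/10,2),round(-(z[i+1]-z[i])/10,2), 'tcpz',round(z[i+1]+66-19))
```

```text
1.31 -1.12 -0.17 tcpz 235
1.25 -1.13 -0.1 tcpz 236
1.19 -1.14 -0.03 tcpz 236
1.13 -1.14 0.04 tcpz 236
1.07 -1.13 0.1 tcpz 235
1.01 -1.12 0.17 tcpz 233
0.95 -1.11 0.24 tcpz 231
0.89 -1.09 0.31 tcpz 228
0.83 -1.07 0.37 tcpz 224
0.77 -1.05 0.43 tcpz 220
0.71 -1.02 0.5 tcpz 215
0.65 -0.99 0.56 tcpz 209
0.59 -0.96 0.62 tcpz 203
0.53 -0.92 0.67 tcpz 196
0.47 -0.87 0.73 tcpz 189
0.41 -0.83 0.78 tcpz 181
0.35 -0.78 0.82 tcpz 173
0.29 -0.73 0.87 tcpz 164
0.25 -0.46 0.6 tcpz 158
0.21 -0.43 0.62 tcpz 152
0.17 -0.41 0.64 tcpz 146
0.13 -0.38 0.65 tcpz 139
0.09 -0.36 0.67 tcpz 133
0.05 -0.33 0.68 tcpz 126
0.01 -0.3 0.7 tcpz 119
0.0 -0.07 0.18 tcpz 117
```

```bash
python3 -m handwheel '[[0,-1.12,-0.17,0],[0,-1.13,-0.1,0],[0,-1.14,-0.03,0]]'; python3 -m handwheel '[[0,0,0,0]]'
```

```text
t: 15.02
tcp_pos: [0.6221, 0.1497, 0.2363]
orientation: [0.683, 0.731, 0.0, 0.0]
wrist_force: [2.8, -0.4, 1.6]
grip_width: 0.0093
grip_force: 15.0
t: 15.15
tcp_pos: [0.6218, 0.1497, 0.2363]
orientation: [0.683, 0.731, -0.0, 0.0]
wrist_force: [-0.7, -0.8, 3.4]
grip_width: 0.0093
grip_force: 15.0
```

Low force, and it follows. I continue along the arc.

```bash
python3 -m handwheel '[[0,-1.14,0.04,0],[0,-1.13,0.1,0],[0,-1.12,0.17,0],[0,-1.11,0.24,0],[0,-1.09,0.31,0]]'; python3 -m handwheel '[[0,-1.07,0.37,0],[0,-1.05,0.43,0],[0,-1.02,0.5,0],[0,-0.99,0.56,0],[0,0,0,0]]'
```

```text
t: 15.78
tcp_pos: [0.5663, 0.1458, 0.227]
orientation: [0.683, 0.731, -0.0, 0.0]
wrist_force: [0.9, -3.1, 1.0]
grip_width: 0.009
grip_force: 15.0
t: 16.4
tcp_pos: [0.5245, 0.1431, 0.2079]
orientation: [0.683, 0.731, -0.001, -0.0]
wrist_force: [-0.7, -3.9, -0.3]
grip_width: 0.0095
grip_force: 15.0
```

```bash
python3 -m handwheel '[[0,-0.96,0.62,0],[0,-0.92,0.67,0],[0,-0.87,0.73,0],[0,-0.83,0.78,0],[0,0,0,0]]'; python3 -m handwheel '[[0,-0.78,0.82,0],[0,-0.73,0.87,0],[0,-0.46,0.6,0],[0,-0.43,0.62,0],[0,0,0,0]]'; python3 go.py .4487 .1376 .117 93.9
```

```text
t: 17.02
tcp_pos: [0.4892, 0.1408, 0.1799]
orientation: [0.683, 0.731, -0.001, -0.0]
wrist_force: [1.9, -3.4, -2.4]
grip_width: 0.0089
grip_force: 15.0
t: 17.65
tcp_pos: [0.4658, 0.1393, 0.151]
orientation: [0.683, 0.731, -0.0, -0.0]
wrist_force: [3.6, -3.8, -2.6]
grip_width: 0.0093
grip_force: 15.0
t 17.65 tcp [0.4658 0.1393 0.151 ] yaw 93.9 tilt [-0.  0. -1.] F [ 3.6 -3.8 -2.6]
tool shift cm [-0.05 -1.72  3.4 ] roll -0.0 grip 0.009252863173711746 14.973801076412201
```

```bash
python3 -m handwheel '[[0,-0.41,0.64,0],[0,-0.38,0.65,0],[0,-0.36,0.67,0],[0,-0.25,0.51,0],[0,0,0,0]]'; python3 -m handwheel '[[0,-0.15,0.34,0],[0,-0.1,0.22,0],[0,-0.08,0.2,0],[0,-0.05,0.1,0],[0,0,0,0]]'; python3 go.py .4487 .1376 .117 93.9
```

```text
t: 18.27
tcp_pos: [0.4521, 0.1383, 0.1263]
orientation: [0.683, 0.731, 0.0, 0.0]
wrist_force: [4.5, -4.0, -4.0]
grip_width: 0.0093
grip_force: 15.0
t: 18.9
tcp_pos: [0.449, 0.1381, 0.1188]
orientation: [0.683, 0.731, 0.0, 0.001]
wrist_force: [2.3, -5.3, 5.3]
grip_width: 0.0096
grip_force: 15.0
t 18.9 tcp [0.449  0.1381 0.1188] yaw 93.89 tilt [ 0.001 -0.    -1.   ] F [ 2.3 -5.3  5.3]
tool shift cm [-0.05 -0.04  0.18] roll -0.0 grip 0.009554916054860734 15.002520382404327
```

```bash
python3 -m handwheel '[[0,-0.03,0.1,0],[0,-0.02,0.1,0],[0,0,0,0],[0,0,0,0]]'; python3 -m handwheel '[[0,0,0.1,0],[0,0,0.1,0],[0,0,0,0]]'
```

```text
t: 19.4
tcp_pos: [0.449, 0.1386, 0.1178]
orientation: [0.683, 0.731, 0.001, 0.001]
wrist_force: [-0.4, -5.9, 16.5]
grip_width: 0.0092
grip_force: 15.0
t: 19.77
tcp_pos: [0.449, 0.1391, 0.1159]
orientation: [0.683, 0.731, 0.001, 0.001]
wrist_force: [-1.6, -3.7, 17.1]
grip_width: 0.0096
grip_force: 15.1
```

```bash
python3 -m handwheel '[[0,0,-0.2,0],[0,0,0,0],[0,0,0,0]]' 2.6; python3 -m handwheel '[[0,0,-2,0],[0,0,-4,0],[0,0,-4,0],[-3,0,-3,0],[-5,0,0,0]]';  python3 -m handwheel '[[-5,2,0,0],[-4,4,0,0],[0,4,0,0],[0,4,0,0],[0,0,0,0]]' 0
python3 - <<'E'
from h import *
p=np.load('st.npy'); a=p[2]; Rz=Rn.from_euler('z',a).as_matrix()
c=cam('top','t5'); s=cam('scene','s5'); print(readout.get_obs()['q'].round(2))
T=lambda v:Rz@(np.array(v)/1000)+[p[0],p[1],0]
print('expected shut handle px top',proj(c,T((-109,28,136))),proj(s,T((-109,28,136))),'hood top corner',proj(s,T((-65,-39,151))), 'dial',proj(s,T((-23,-91,58))))
a=cv2.resize(c['img'][155:245,150:260,::-1],(528,432),interpolation=cv2.INTER_CUBIC)
u,v=proj(s,T((0,-20,80))).astype(int); b=cv2.resize(s['img'][v-50:v+50,u-31:u+31,::-1],(268,432),interpolation=cv2.INTER_CUBIC); print(u,v)
cv2.imwrite('pics/t5c.png',np.hstack([a,b]))
E
python3 go.py .575 -.003 .1 94.4
```

```text
t: 20.15
tcp_pos: [0.4474, 0.1384, 0.1159]
orientation: [0.682, 0.731, -0.0, -0.0]
wrist_force: [0.3, 0.4, 0.3]
grip_width: 0.0244
grip_force: 0.0
t: 20.78
tcp_pos: [0.4545, 0.0593, 0.2486]
orientation: [0.681, 0.732, 0.002, 0.001]
wrist_force: [0.6, 0.6, -0.7]
grip_width: 0.0261
grip_force: 0.0
t: 21.4
tcp_pos: [0.6005, -0.0215, 0.2444]
orientation: [0.683, 0.731, 0.0, -0.002]
wrist_force: [-0.4, 0.4, -0.6]
grip_width: 0.0005
grip_force: 0.0
[ 0.55  0.3  -0.73  1.53  0.2   1.39 -0.12]
expected shut handle px top [192.55154877 248.88858416] [225.95772615 187.5221564 ] hood top corner [253.96940588 183.02581602] dial [279.82405294 214.51960797]
267 199
t 21.5 tcp [ 0.5988 -0.0214  0.2455] yaw 93.95 tilt [-0.002  0.001 -1.   ] F [-0.4 -0.2 -0. ]
tool shift cm [ 1.98 -2.23 14.56] roll -0.008 grip 0.0003520341596687947 0.0
```

View pics/t5c.png

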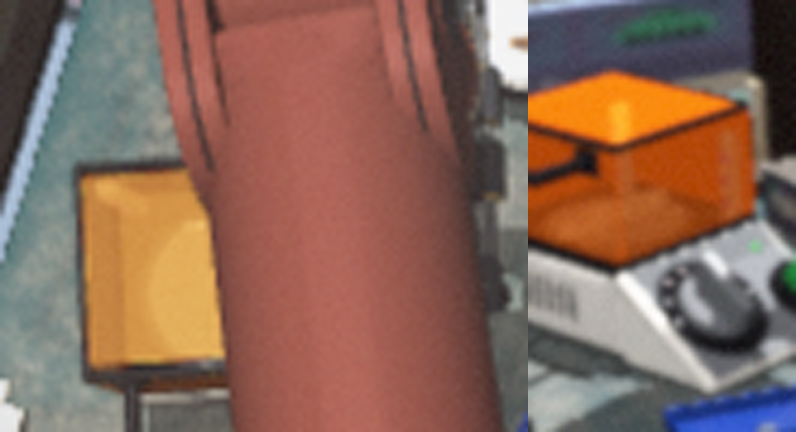

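The crops show the hood flush shut with its handle level, and the dial pointer still up the slope at (718,270). I go to the +x side of the dial bar's lower end.

```bash
python3 -m handwheel '[[0.9,-1.1,4.5,0],[0.9,-1.1,4.5,0],[0,0,4.5,-0.008],[0,0,0,0]]'; python3 go.py .577 -.004 .038 94.4
```

```text
t: 22.0
tcp_pos: [0.573, -0.006, 0.1091]
orientation: [0.68, 0.733, -0.002, -0.002]
wrist_force: [0.2, 0.2, 0.5]
grip_width: 0.0005
grip_force: 0.0
t 22.0 tcp [ 0.573  -0.006   0.1091] yaw 94.36 tilt [-0.005 -0.    -1.   ] F [0.2 0.2 0.5]
tool shift cm [0.17 0.46 7.11] roll -0.001 grip 0.0005186073660965385 0.0
```

```bash
python3 -m handwheel '[[0.15,0.4,3,0],[0,0,2.5,0],[0,0,1.2,0],[0,0,0,0]]'; python3 -m handwheel '[[0,-0.6,0,0],[0,-0.4,0,0],[0,-0.2,0,0],[0,0,0,0]]'; python3 go.py .556 -.004 .038 94.4
```

```text
t: 22.5
tcp_pos: [0.5802, -0.0039, 0.0452]
orientation: [0.68, 0.733, 0.0, 0.0]
wrist_force: [-0.4, 0.2, 0.3]
grip_width: 0.0006
grip_force: 0.0
t: 23.0
tcp_pos: [0.5679, -0.0048, 0.0446]
orientation: [0.68, 0.733, -0.0, 0.0]
wrist_force: [-0.2, -1.2, -0.5]
grip_width: 0.0003
grip_force: 0.0
t 23.0 tcp [ 0.5679 -0.0048  0.0446] yaw 94.34 tilt [ 0. -0. -1.] F [-0.2 -1.2 -0.5]
tool shift cm [ 0.17 -1.18  0.66] roll -0.001 grip 0.0002812283874695725 0.0
```

```bash
python3 -m handwheel '[[0.08,0,0.5,0],[0,0,0,0]]'; for i in 1; do python3 -m handwheel '[[0,-0.2,0,0],[0,0,0,0]]'; python3 -m handwheel '[[0,-0.2,0,0],[0,0,0,0]]';python3 -m handwheel '[[0,-0.2,0,0],[0,0,0,0]]'; done | grep -E 'tcp|force'
```

```text
t: 23.25
tcp_pos: [0.5676, -0.0038, 0.0387]
orientation: [0.68, 0.734, -0.0, -0.0]
wrist_force: [-0.3, -0.2, -0.3]
grip_width: 0.0007
grip_force: 0.0
tcp_pos: [0.5658, -0.004, 0.0393]
wrist_force: [-0.1, 0.3, -0.1]
grip_force: 0.0
tcp_pos: [0.5638, -0.0042, 0.0394]
wrist_force: [0.7, -0.3, 0.2]
grip_force: 0.0
tcp_pos: [0.5618, -0.0043, 0.0393]
wrist_force: [0.3, 1.0, -0.3]
grip_force: 0.0
```

```bash
(python3 -m handwheel '[[0,-0.2,0,0],[0,0,0,0]]'; python3 -m handwheel '[[0,-0.2,0,0],[0,0,0,0]]';python3 -m handwheel '[[0,-0.2,0,0],[0,0,0,0]]';python3 -m handwheel '[[0,-0.2,0,0],[0,0,0,0]]') | grep -E 'tcp|wrist'
```

```text
tcp_pos: [0.5606, -0.0045, 0.0395]
wrist_force: [4.9, -0.7, -2.9]
tcp_pos: [0.5579, -0.0051, 0.0394]
wrist_force: [1.4, -1.3, -0.3]
tcp_pos: [0.5552, -0.0045, 0.0391]
wrist_force: [-0.6, -0.4, 0.4]
tcp_pos: [0.5537, -0.0048, 0.0393]
wrist_force: [0.7, -1.1, 0.5]
```

Run:
```python
from h import *
s=cam('scene','s6')
cv2.imwrite('pics/s6c.png',cv2.resize(s['img'][180:250,230:325,::-1],(760,560),interpolation=cv2.INTER_CUBIC))
```

```text
(no output)
```

View pics/s6c.png

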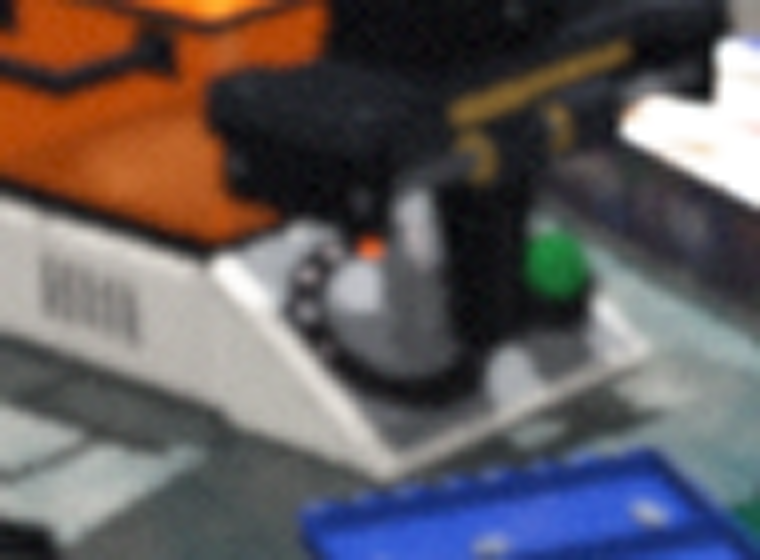

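The crop shows the bar turned from its lower end near (430,350) to the upper end at (410,200), with the orange dot at (375,245). I back off and measure the angle.

```bash
python3 -m handwheel '[[0,1,0,0],[0,1,-1,0],[-2,0,-4,0],[-4,0,-4,0],[0,0,0,0]]'
python3 - <<'E'
from h import *
p=np.load('st.npy'); a=p[2]; Rz=Rn.from_euler('z',a).as_matrix()
T=lambda v:Rz@np.array(v)+[p[0],p[1],0]
s=cam('scene','s7')
C=np.array([-.023,-.081,.038]); u=np.array([0,.819,.574]); n=np.array([0,-.574,.819]); x=np.array([1.,0,0])
im=cv2.resize(s['img'][180:250,240:320,::-1],(640,560),interpolation=cv2.INTER_CUBIC)
for th in (1.571,2.094,2.618):
    d=-np.cos(th)*x+np.sin(th)*u
    print(th,[((proj(s,T(C+r*d+.030*n))-[240,180])*8).round().tolist() for r in (-.025,0,.025)])
print('dot',((proj(s,T(C+.033*(-np.cos(2.094)*x+np.sin(2.094)*u)))-[240,180])*8).round())
cv2.imwrite('pics/s7c.png',im)
E
python3 go.py .6095 .011 .1 94.4
```

```text
t: 25.68
tcp_pos: [0.5813, -0.0671, 0.1331]
orientation: [0.682, 0.732, 0.001, 0.003]
wrist_force: [-0.2, 0.4, 0.4]
grip_width: 0.0006
grip_force: 0.0
1.571 [[377.0, 320.0], [333.0, 269.0], [289.0, 218.0]]
2.094 [[347.0, 324.0], [333.0, 269.0], [320.0, 215.0]]
2.618 [[312.0, 313.0], [333.0, 269.0], [353.0, 226.0]]
dot [284. 251.]
t 25.73 tcp [ 0.5801 -0.0648  0.1312] yaw 94.18 tilt [ 0.003 -0.001 -1.   ] F [-0.2 -0.1 -1.1]
tool shift cm [7.35 3.48 3.12] roll -0.004 grip 0.0006029537596293857 0.0
```

View pics/s7c.png

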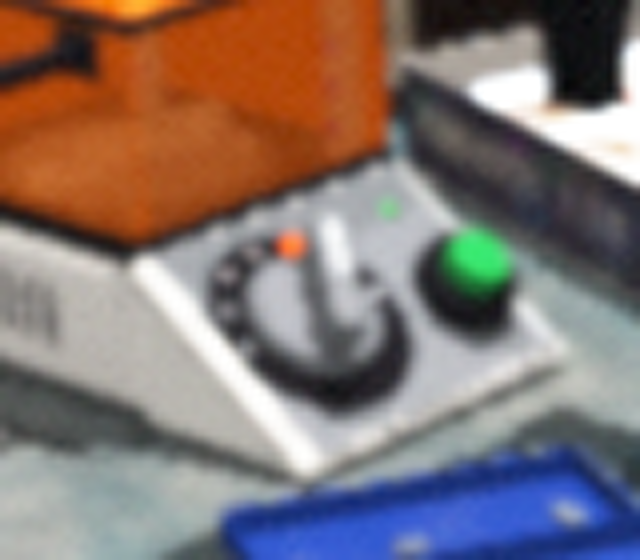

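The pointer line runs from (343,275) to (330,215). Its direction matches the predicted one for 2.094, so the dial is on the orange dot. I triangulate the button top before pressing.

Run:
```python
from h import *
s=load('scene'); c=load('top')
h=cv2.cvtColor(s['img'],cv2.COLOR_RGB2HSV)
m=(h[...,0]>50)&(h[...,0]<80)&(h[...,1]>150)&(h[...,2]>100); r=np.zeros_like(m); r[205:222,292:308]=1; m&=r
q=np.argwhere(m)[:,::-1]; print(len(q),q.mean(0),q.min(0),q.max(0))
P=cloud(s)[m]; print('depth',np.median(P,0))
print('pred',proj(s,[.60974544,.02048694,.05136]))
# triangulate: top crop px(541,262), scene top-face centre ~ crop8 (475,250)
def rd(c,uv):
    d=c['R'].T@np.linalg.inv(c['K'])@np.array([*uv,1.]);return -c['R'].T@c['t'],d/np.linalg.norm(d)
o1,d1=rd(c,(150+538.5/6,155+259.5/6)); o2,d2=rd(s,(240+(475-3.5)/8,180+(252-3.5)/8))
t=np.linalg.lstsq(np.c_[d1,-d2],o2-o1,rcond=None)[0]; A=o1+t[0]*d1;B=o2+t[1]*d2; print(A,B)
```

```text
39 [299.07692308 212.15384615] [296 209] [302 215]
depth [0.60796973 0.01569231 0.04845132]
pred [298.28859934 210.7472282 ]
[0.60995097 0.02067457 0.05017654] [0.61130017 0.01941565 0.05021125]
```

```bash
python3 -m handwheel '[[2.5,1.1,0,0],[2.5,1.2,0,0],[2.4,1.1,1,0],[0,0,3,0],[0,0,0,0]]'; python3 go.py .610 .0125 .06 94.4
```

```text
t: 26.35
tcp_pos: [0.6047, 0.0144, 0.0867]
orientation: [0.679, 0.734, -0.002, -0.002]
wrist_force: [0.1, -0.5, 0.6]
grip_width: 0.0008
grip_force: 0.0
t 26.35 tcp [0.6047 0.0144 0.0867] yaw 94.47 tilt [-0.005  0.001 -1.   ] F [ 0.1 -0.5  0.6]
tool shift cm [-0.24  0.53  2.66] roll 0.001 grip 0.0007570783195848254 0.0
```

```bash
python3 -m handwheel '[[-0.2,0.4,1.2,0],[0,0,1,0],[0,0,0,0],[0,0,0,0]]'; python3 go.py .610 .0125 .054 94.4
```

```text
t: 26.85
tcp_pos: [0.611, 0.0114, 0.0677]
orientation: [0.68, 0.733, 0.0, 0.0]
wrist_force: [0.4, 0.3, -0.1]
grip_width: 0.0004
grip_force: 0.0
t 26.85 tcp [0.611  0.0114 0.0677] yaw 94.34 tilt [ 0.  0. -1.] F [ 0.4  0.3 -0.1]
tool shift cm [ 0.12 -0.1   1.37] roll -0.001 grip 0.0003789688870714118 0.0
```

```bash
python3 -m handwheel '[[0.1,-0.1,0.9,0],[0,0,0.3,0],[0,0,0,0]]'; (python3 -m handwheel '[[0.12,0,0.16,0],[0.12,0,0.16,0],[0,0,0,0]]'; python3 -m handwheel '[[0.12,0,0.16,0],[0.06,0,0.08,0],[0,0,0,0]]';) | grep -E 'tcp|wrist'
```

```text
t: 27.22
tcp_pos: [0.6095, 0.0123, 0.0549]
orientation: [0.68, 0.733, -0.0, -0.0]
wrist_force: [-0.3, 0.5, 0.1]
grip_width: 0.0003
grip_force: 0.0
tcp_pos: [0.6098, 0.0146, 0.0522]
wrist_force: [-0.1, -1.7, 1.3]
tcp_pos: [0.6096, 0.0163, 0.0498]
wrist_force: [0.2, -2.1, 2.7]
```

```bash
(python3 -m handwheel '[[0.12,0,0.16,0],[0,0,0,0]]'; python3 -m handwheel '[[0.12,0,0.16,0],[0,0,0,0]]';python3 -m handwheel '[[0.06,0,0.1,0],[0,0,0,0]]') | grep -E 'tcp|wrist'
```

```text
tcp_pos: [0.6097, 0.0171, 0.0486]
wrist_force: [-0.9, -5.0, 7.6]
tcp_pos: [0.6099, 0.0173, 0.0481]
wrist_force: [-5.6, -7.6, 18.0]
tcp_pos: [0.6099, 0.0174, 0.0478]
wrist_force: [-7.9, -9.7, 25.1]
```

The stop came about 6 mm beyond first contact with 25 N, so the button is fully in. Now I let it out and withdraw.

```bash
python3 -m handwheel '[[-0.3,0,-0.45,0],[-0.4,0,-0.7,0],[-1,0,-2,0],[-3,0,-4,0],[-4,0,-4,0]]'; python3 -m handwheel '[[-5,0,-4,0],[-5,0,0,0],[0,0,0,0]]'
python3 - <<'E'
from h import *
c=cam('top','t8'); s=cam('scene','s8')
a=cv2.resize(c['img'][155:330,150:390,::-1],(480,350)); b=cv2.resize(s['img'][165:250,225:325,::-1],(320,350)) if 0 else cv2.resize(s['img'][165:252,235:314,::-1],(318,350),interpolation=cv2.INTER_CUBIC)
cv2.imwrite('pics/f.png',np.hstack([a,b])); print(readout.get_obs()['t'])
E
```

```text
t: 29.35
tcp_pos: [0.6158, -0.0666, 0.1591]
orientation: [0.679, 0.734, 0.001, -0.0]
wrist_force: [1.2, -0.3, 0.1]
grip_width: 0.0008
grip_force: 0.0
t: 29.72
tcp_pos: [0.6229, -0.1717, 0.1968]
orientation: [0.682, 0.731, -0.0, 0.001]
wrist_force: [0.3, 0.6, 0.1]
grip_width: 0.0008
grip_force: 0.0
29.825
```

View pics/f.png

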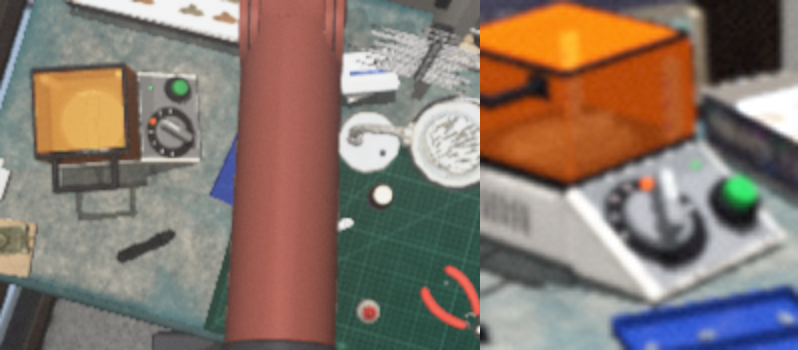

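The final crops show the hood shut, the pointer at the orange dot, the button out, and the bottles and small limb untouched. The gripper is high and clear.

```bash
python3 -c "
from station import workorder; print(workorder.hand_in())"
```

```text
the job is handed in; nothing more can be done
None
```

The job is handed in at about 30 s of the 72 s: the longer limb half lies centred on the turntable, the hood is shut, the dial is on the orange dot, and the start button was then pressed fully in and came back out.

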